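# Seat the keyed stirrer spindle in the pulley of a viscosity bath drive

### The arm

A 7-joint arm with a two-finger parallel gripper is mounted at the origin on the work surface. World frame = base frame: x ahead of the robot, y to its left, z up, the work surface at z = 0. Lengths are in m, angles in rad, forces in N, time in s.
With the tool pointing down it reaches from about 0.35 to 0.9 m from the base axis. Payload 8.1 kg.
Tool frame: the origin (TCP) lies at the very end of the fingers, on their centre line; the grasp point (between the pads) lies 19 mm behind it (arm.tcp_to_grasp is the distance from the TCP to the grasp point, in m); z points along the fingers, y is the line along which they close (so a half turn about z gives the same grasp; the last joint's range is limited). The gripper opens to 92 mm and grips with 3 to 60 N. Pads are 19 mm wide; open, the fingers measure 130 mm over their backs; the gripper's body (75 mm by 190 mm) begins 47 mm behind the grasp point.
Start: joints at [1.156, 0.434, 0.025, 1.573, -0.012, 1.134, -0.075], TCP at [0.192, -0.595, 0.227] pointing down, gripper open.
Joint ranges: [-2.62, 2.62], [-0.44, 2.09], [-1.27, 1.32], [0.08, 2.57], [-1.32, 4.46], [0.12, 2], [-2.74, 2.74]. Speed limits (rad/s): [2.22, 2.22, 3.01, 3.01, 3.14, 3.14, 3.14].

### API

Orientations are given as a rotation vector (axis times angle).
In Python, from cell import arm, eyes, workorder, monitor gives the robot as it stands (arm), with the cameras (eyes), the job (workorder) and the readings (monitor).
- The arm moves only by the tool hand_motion, called after "Request:" as name(argument=value, ...), one argument or row to a line, values as JSON. Schema: {"type":"object","properties":{"offsets":{"type":"array","items":{"type":"array","prefixItems":[{"type":"array","items":{"type":"number"},"minItems":3,"maxItems":3},{"type":"number"},{"type":"number"}],"minItems":3,"maxItems":3},"minItems":1,"maxItems":10},"force":{"type":"number"},"only":{"type":"string"},"quiet":{"type":"boolean"},"lines":{"type":"string"}},"required":["offsets"],"additionalProperties":false}. offsets is a list of rows, 1 to 10 of them, each written [[dx, dy, dz], turn, opening]: dx, dy, dz in shares of the most that a row can go, 1 being 50 mm, then a turn about the tool's z in fractions of the full range, 1 being 90 degrees, then the opening from 0.0 (shut) to 1.0 (fully open); each row shifts and turns the commanded pose from where the row before left it, along the tool's axes as they then stand; what a row does not reach is not made up. A row lasts 1/10 s, in which the tool goes at most 0.05 m and 0.15 rad, less where a joint would pass 70% of its speed; a pose out of reach is approached as far as the arm can. The fingers move at their own pace and stop on an object; force is the grip in N (left out, the last holds). Time passes only in rows, so rows that do not move let the fingers close. The tool returns the time, the measured TCP pose, the force, the opening and the grip force at its end. only (a regular expression) keeps the lines of the reply that match it, lines (a string "A,B") keeps lines A to B, and quiet returns only ok. Shift and turn numbers lie between -1 and 1, and a call with a number outside is refused. Input that does not fit is refused with a message, and nothing moves.
- monitor.observe(): the state, without advancing time (a new reading comes with each control period).
- eyes.get_image(name): name is "scene" or "top" or "wrist"; returns a dict with "image" (384x512x3 uint8, blue, green, red), "fx", "fy", "cx", "cy" (pixels), "cam_to_world" (4x4, takes a point from camera to world coordinates); the wrist camera has in their place "mount" (4x4, takes a point from camera to tool coordinates, whose origin is the TCP and whose axes are the flange's). Camera axes: x right, y down, z forward; pixel columns grow to the right and rows downward; lengths in m; the calibration is good to about 2 mm. A picture is of the moment at which its call begins: read the wrist's pose just before it. There is no depth.
- workorder.sign_off(): hands the job in; it is judged then, once.
The state is a dict: "clock": time; "joints": joint angles; "dq": joint speeds; "joint_efforts": joint torques, N m; "position": TCP position; "ee_rot": TCP orientation; "force": force on the tool from outside, world axes, zero at the start; "ft_torque": the same for the moment, N m; "width": opening from 0.0 (shut) to 1.0 (fully open); "gripper_force": force on a finger pad.
Only numpy, scipy, OpenCV 4.12 (cv2) and the standard library are available. Lean on these libraries where they do the work, as an engineer would, in place of code of your own. Each camera call takes 0.05 s, during which the arm holds its last target. There are 200 camera calls.

### The job

Refit the stirrer spindle: take it out of the white stand, pass it down through the brass-bushed eye of the bearing bracket into the pulley hub below, and turn it while pushing until its key slips into the keyway. Keep pushing against the spring until the collar sits fully down on the bush, and finish while still gripping the spindle's head and holding it home, so that a colleague can lock it. Leave the beaker, the grease jar and the clamp ring where they are.

Things in the scene. Friction and masses are not known exactly. Their poses are not given: they have to be found in the camera images.
- spindle: Steel stirrer spindle, 0.35 kg, 122 mm long, hanging upright in the white stand. Origin: centre of its lower end (nose); z up to the head, x to the side with the key and the red line. By height in mm: nose cone 0-4 (radius 4 to 7), shank diameter 14 to 46, cone to 51, journal diameter 22 to 76, collar diameter 34 to 82, neck to 87, grip head to 122.
- head (a point): Centre of the spindle's grip head, 104.5 mm above its origin: a block 34 mm along x, 20 mm along y, 35 mm high. Grip its flats from above, fingers closing along y. A red line on its top, its +x face and the collar shows the key's side. Axes as the spindle.
- key (a point): Lower outer end of the spindle's brass key: 10.5 mm out on the spindle's +x side, 6 mm above its origin. The key is 5 mm wide and runs from 6 to 24 mm above the origin. Axes as the spindle. It binds when turned hard against a side of the keyway: then rock the spindle a little.
- collar (a point): Spindle's axis at the underside of its collar, 76 mm above the spindle's origin. Axes as the spindle.
- seat (a point): Axis of the bracket's brass bush at its top face, 162 mm above the bench; bore diameter 24.5, 14 mm deep, open below. Fixed to the drive head (black lid, diameter 250, lid top 57 mm above the bench), z up. Bracket post on its +y side, 72 mm out, level with the seat; blue motor on its -y side, axis 108 mm out, radius 31, top 199 mm above the bench. Spindle home: collar on seat.
- hub (a point): Centre of the pulley hub's top face, 50 mm straight below the seat; bore diameter 16, one keyway 7 mm wide reaching 12.7 mm out. Axes fixed to the drive head, not turning with the pulley: the keyway points within 0.8 rad of this +x axis, angle not reported; a white line on the pulley (diameter 90) is in line with it. Drag 0.12 N m: it stays put while the key rubs lightly (under 8 N) on its face.
- pad_top (a point): Top of the sprung brass thrust pad in the hub, at rest, 20 mm below the hub's face. In the keyway the key has about 0.1 rad play each way and the spindle slides freely until its nose meets the pad, collar 6 mm above the seat; pressing it those last 6 mm takes 6 rising to 12 N, less its weight, then the collar stops on the bush. Let go, it springs up 6 mm.
- stand: White block 72 x 72 x 90 mm, fixed to the bench, with a bore of diameter 25 from above in which the spindle hangs (collar on the top face). Origin: centre of its underside, on the bore's axis.
- beaker: Glass beaker, diameter 68, 85 mm high, beyond the stand; leave it alone. Origin: centre of its underside.
- grease: White grease jar with a red cap, diameter 52, 45 mm high, before the stand on the robot's side; leave it alone. Origin: centre of its underside.
- clamp: Dark steel clamp ring, diameter 36, 10 mm high, lying on the black lid; leave it alone. Origin: centre of its underside.

How it is judged:
By the outcome, as a careful person would: the job done as asked, in the order asked, and still so for the second after the job is handed in, while the arm keeps its last pose, push and grip.
It also fails if it takes over 61 s, if anything falls off the work surface, if the arm or the gripper's body presses on something with over 40 N, if the wrist force passes 120 N, or if a joint passes its speed limit or range.

## Working session

There is one attempt and no reset: what is moved stays moved. The work goes in short steps, Python scripts to look and compute and a tool call to move; the robot and the scene stay as the last step left them, time stands still between calls to the robot, and variables do not carry over. Pictures are saved under pics/ and viewed, at most 10 in all, crops included, and the job is handed in when it is done.

```bash
ls; mkdir -p pics; python3 - <<'E'
from cell import arm, eyes, workorder, monitor
import cv2, numpy as np
s=monitor.observe(); print({k:np.round(v,3).tolist() for k,v in s.items()}, arm.tcp_to_grasp)
for n in("scene","top"):
    d=eyes.get_image(n); cv2.imwrite(f"pics/{n}0.png",d["image"]); print(n,d["fx"],d["cx"],d["cy"],np.round(d["cam_to_world"],3).tolist())
d=eyes.get_image("wrist"); print(d["fx"],np.round(d["mount"],3).tolist()); cv2.imwrite("pics/wrist0.png",d["image"])
E
```

```text
cell.py
pics
{'clock': 0.0, 'joints': [1.156, 0.435, 0.025, 1.574, -0.012, 1.134, -0.075], 'dq': [-0.001, -0.0, 0.001, -0.0, 0.0, -0.001, -0.001], 'joint_efforts': [0.0, -66.783, 0.985, -31.445, -0.06, 0.043, 0.0], 'position': [0.192, -0.594, 0.226], 'ee_rot': [-3.102, -0.487, 0.001], 'force': [-0.283, -0.543, -0.114], 'ft_torque': [0.06, -0.023, 0.014], 'gripper_force': 0.0, 'width': 0.999} 0.0188
scene 355.07211022938566 260.1960130775946 184.87452134775495 [[0.196, 0.649, -0.735, 1.114], [0.981, -0.138, 0.14, -0.133], [-0.01, -0.748, -0.663, 0.607], [0.0, 0.0, 0.0, 1.0]]
top 402.813415862226 252.97379915542825 192.89265578280924 [[-0.023, -0.998, 0.059, 0.5], [-1.0, 0.023, -0.007, -0.019], [0.005, -0.059, -0.998, 0.915], [0.0, 0.0, 0.0, 1.0]]
326.36630447286046 [[0.0, -0.953, -0.304, 0.081], [1.0, 0.0, -0.0, 0.001], [0.0, -0.304, 0.953, -0.157], [0.0, 0.0, 0.0, 1.0]]
```

View pics/scene0.png

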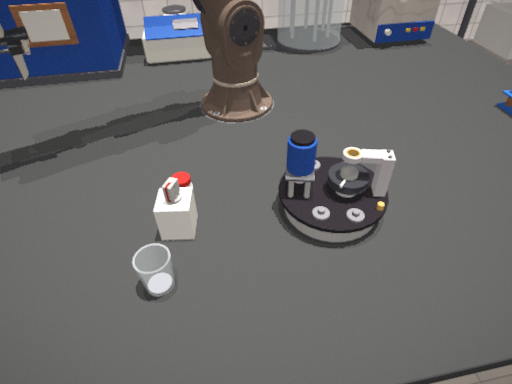

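View pics/top0.png

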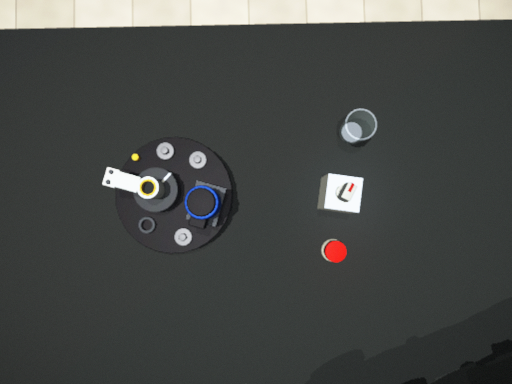

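The scene view shows the stand at (178,212) with the spindle head at (172,190), the jar's cap at (181,180), the beaker at (155,270) and the bush at (352,155). The top view shows the head at (347,190), the bush at (148,187), the motor at (201,202), and the white pulley line at (168,177). Next I'll look at enlarged crops.

```bash
python3 - <<'E'
import cv2, numpy as np
s=cv2.imread("pics/scene0.png");t=cv2.imread("pics/top0.png")
def c(im,x,y,w,h,k): return cv2.resize(im[y:y+h,x:x+w],None,fx=k,fy=k,interpolation=cv2.INTER_CUBIC)
a=c(s,145,165,50,37,8);b=c(s,320,140,80,59.__int__(),5);d=c(t,315,165,50,37,8);e=c(t,100,150,80,59,5)
o=np.zeros((600,800,3),np.uint8)
for im,(x,y) in zip((a,b,d,e),((0,0),(400,0),(0,300),(400,300))): o[y:y+im.shape[0],x:x+im.shape[1]]=im
cv2.imwrite("pics/crop1.png",o)
E
```

```text
File "<stdin>", line 4
    a=c(s,145,165,50,37,8);b=c(s,320,140,80,59.__int__(),5);d=c(t,315,165,50,37,8);e=c(t,100,150,80,59,5)
                                              ^
SyntaxError: invalid decimal literal
```

```bash
python3 - <<'E'
import cv2, numpy as np
s=cv2.imread("pics/scene0.png");t=cv2.imread("pics/top0.png")
def c(im,x,y,w,h,k): return cv2.resize(im[y:y+h,x:x+w],None,fx=k,fy=k,interpolation=cv2.INTER_CUBIC)
a=c(s,145,165,50,37,8);b=c(s,320,140,80,59,5);d=c(t,315,165,50,37,8);e=c(t,100,150,80,59,5)
o=np.zeros((600,800,3),np.uint8)
for im,(x,y) in zip((a,b,d,e),((0,0),(400,0),(0,300),(400,300))): o[y:y+im.shape[0],x:x+im.shape[1]]=im
cv2.imwrite("pics/crop1.png",o)
E
```

```text
(no output)
```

View pics/crop1.png

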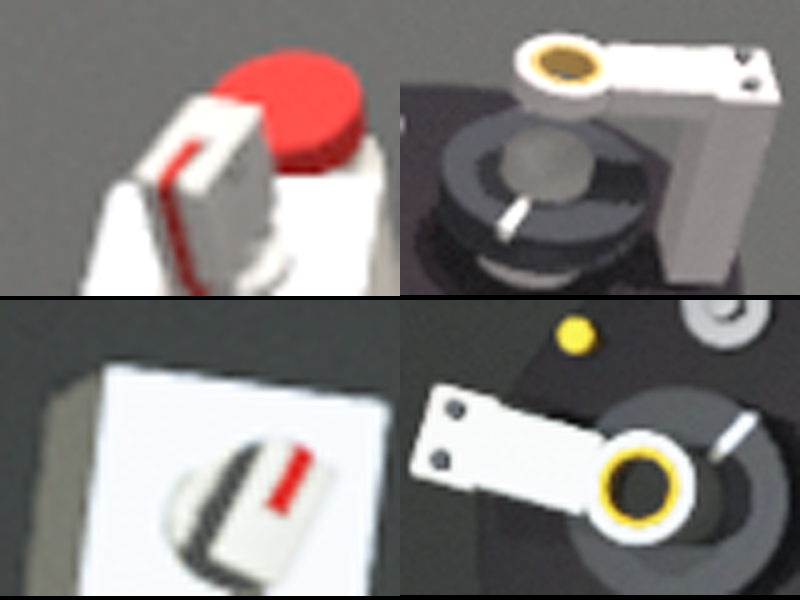

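The crops show the head's red line at top-view pixels (352.5,183.8) to (349.8,191.3), with the head-top centre near (349,192) in the top view and (170,183.4) in the scene view. The bush centre is at top (147.4,187.6) and scene (353.2,152.6), and the white pulley line runs from (163,181) to (170.4,173.6).

```bash
cat > h.py <<'E'
from cell import arm, eyes, workorder, monitor
import cv2, numpy as np
from scipy.spatial.transform import Rotation as R
def cam(n):
    if n=="wrist":
        s=monitor.observe(); d=eyes.get_image(n); T=np.eye(4); T[:3,:3]=R.from_rotvec(s["ee_rot"]).as_matrix(); T[:3,3]=s["position"]; d["cam_to_world"]=T@d["mount"]
    else: d=eyes.get_image(n)
    return d
def ray(d,p):
    T=d["cam_to_world"]; v=T[:3,:3]@[(p[0]-d["cx"])/d["fx"],(p[1]-d["cy"])/d["fy"],1]; return T[:3,3],v/np.linalg.norm(v)
def tri(obs):
    A=0;b=0;M=[]
    for d,p in obs:
        o,v=ray(d,p);P=np.eye(3)-np.outer(v,v);A=A+P;b=b+P@o;M.append((P,o))
    x=np.linalg.solve(A,b); return x,[1e3*np.linalg.norm(P@(x-o)) for P,o in M]
def atz(d,p,z):
    o,v=ray(d,p); return o+v*(z-o[2])/v[2]
def proj(d,X):
    T=np.linalg.inv(d["cam_to_world"]); c=T[:3,:3]@X+T[:3,3]; return np.array([d["fx"]*c[0]/c[2]+d["cx"],d["fy"]*c[1]/c[2]+d["cy"]])
E
python3 - <<'E'
from h import *
np.set_printoptions(precision=4,suppress=True)
t=cam("top");s=cam("scene")
print("head",tri([(t,(349,191.9)),(s,(170,183.4))]))
print("bush",tri([(t,(147.4,187.6)),(s,(353.2,152.6))]))
h=atz(t,(349,191.9),.136);b=atz(t,(147.4,187.6),.162);print(h,b)
a,c=atz(t,(352.5,183.8),.136),atz(t,(349.8,191.3),.136); print("red",a,c,np.arctan2(*(a-c)[1::-1]))
p=atz(t,(109,177),.162);y=p-b;print("post",np.linalg.norm(y),"head x axis",np.arctan2(y[1],y[0])-np.pi/2)
zl=.112
a,c=atz(t,(170.4,173.6),.105),atz(t,(163,181),.105);print("line",a,c,np.arctan2(*(a-c)[1::-1]),np.arctan2(*(a-b)[1::-1]))
m=atz(t,(201,202),.199)-b;print("motor",np.linalg.norm(m),np.arctan2(m[1],m[0])+np.pi/2)
print(monitor.observe()["clock"])
E
```

```text
head (array([ 0.5437, -0.2112,  0.1308]), [np.float64(0.2362143120466423), np.float64(0.23621431204666543)])
bush (array([0.5587, 0.1739, 0.1599]), [np.float64(0.030264426145743043), np.float64(0.030264426145771628)])
[ 0.5434 -0.2102  0.136 ] [0.5586 0.1734 0.162 ]
red [ 0.559  -0.2176  0.136 ] [ 0.5445 -0.2118  0.136 ] -0.38083014444113267
post 0.07479138058097246 head x axis -0.291919050591128
line [0.5903 0.1414 0.105 ] [0.5756 0.1564 0.105 ] -0.7992232801709619 -0.7896444866524469
motor 0.11482770422408536 -0.28610692873414356
0.25
```

Careful with the scale: shifts go in shares of 50 mm and turns go in shares of 90 degrees. That gives: 0.0348 m is 0.696, -0.0198 m is -0.396.

Request:
hand_motion(
  offsets=[
    [[0.696, -0.396, 0], 0, 1],
    [[0.696, -0.396, 0], 0, 1],
    [[0.696, -0.396, 0], 0, 1],
    [[0.696, -0.396, 0], 0, 1],
    [[0.696, -0.396, 0], 0, 1],
    [[0.696, -0.396, 0], 0, 1],
    [[0.696, -0.396, 0], 0, 1],
    [[0.696, -0.396, 0], 0, 1],
    [[0.696, -0.396, 0], 0, 1],
    [[0.696, -0.396, 0], 0, 1],
  ],
)

```text
clock: 1.25
position: [0.463, -0.2984, 0.2268]
ee_rot: [3.103, 0.487, 0.0]
force: [0.1, -0.5, -0.5]
width: 1.001
gripper_force: 0.0
```

Request:
hand_motion(
  offsets=[
    [[0.696, -0.396, 0], 0, 1],
    [[0.696, -0.396, 0], 0, 1],
    [[0.696, -0.396, 0], 0, 1],
    [[0, 0, 0], -0.0891, 1],
    [[0, 0, 0], -0.0891, 1],
    [[0, 0, 0], -0.0891, 1],
    [[0, 0, 0], -0.0891, 1],
    [[0, 0, 0], -0.0891, 1],
    [[0, 0, 0], -0.0891, 1],
    [[0, 0, 0], -0.0891, 1],
  ],
)

```text
clock: 2.25
position: [0.5433, -0.2112, 0.2266]
ee_rot: [-2.503, -1.898, 0.0]
force: [0.2, -0.5, -0.1]
width: 1.002
gripper_force: 0.0
```

Request:
hand_motion(
  offsets=[
    [[0, 0, 0], -0.0891, 1],
    [[0, 0, 0], -0.0891, 1],
    [[0, 0, 0], -0.0891, 1],
    [[0, 0, 0], -0.0891, 1],
    [[0, 0, 0], -0.0891, 1],
    [[0, 0, 0], -0.0891, 1],
    [[0, 0, 0], -0.0891, 1],
    [[0, 0, 0], -0.0891, 1],
    [[0, 0, 0], -0.0891, 1],
    [[0, 0, 0], -0.0891, 1],
  ],
)

```text
clock: 3.25
position: [0.5432, -0.2113, 0.2266]
ee_rot: [-0.692, -3.064, 0.0]
force: [-0.0, -0.1, -0.2]
width: 1.002
gripper_force: 0.0
```

```bash
cat >> h.py <<'E'
np.set_printoptions(precision=4,suppress=True)
def where():
    s=monitor.observe(); M=R.from_rotvec(s["ee_rot"]).as_matrix(); print("t",s["clock"],"p",s["position"],"x yaw",np.arctan2(M[1,0],M[0,0]),"z",M[:,2],"q",s["joints"]); return s,M
def go(X,yaw=None):
    s,M=where(); print("tool delta",M.T@(np.asarray(X)-s["position"]), "turn",None if yaw is None else -(yaw-np.arctan2(M[1,0],M[0,0])))
E
python3 -c "
from h import *
where();d=cam('wrist');cv2.imwrite('pics/w1.png',d['image'])"
```

```text
t 3.25 p [ 0.5432 -0.2113  0.2266] x yaw 2.6972987786364833 z [-0.0003 -0.     -1.    ] q [ 0.7547  0.4549 -0.6788  1.6371  0.3059  1.1587  1.1283]
```

View pics/w1.png

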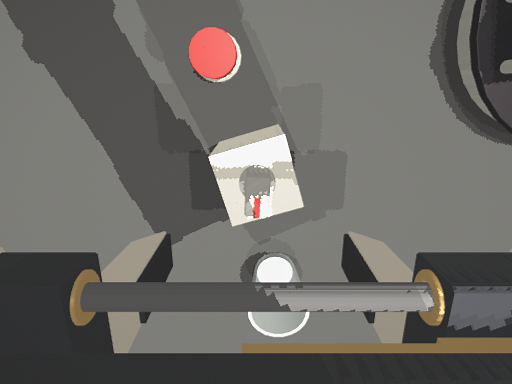

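The wrist view shows the head between the open fingers at (258,202), with the red line near (257,208) and collar around (257,183). I'll enlarge this to get the yaw and centre.

```bash
python3 -c "
import cv2
a=cv2.imread('pics/w1.png')[155:235,200:310];cv2.imwrite('pics/w1c.png',cv2.resize(a,None,fx=7,fy=7,interpolation=cv2.INTER_CUBIC))
from h import *
d=cam('wrist');y=np.radians(0)
for z in (.136,.096):print(z,proj(d,np.array([.5435,-.2107,z])))"
```

```text
0.136 [259.5153 197.5758]
0.096 [259.1872 183.767 ]
```

View pics/w1c.png

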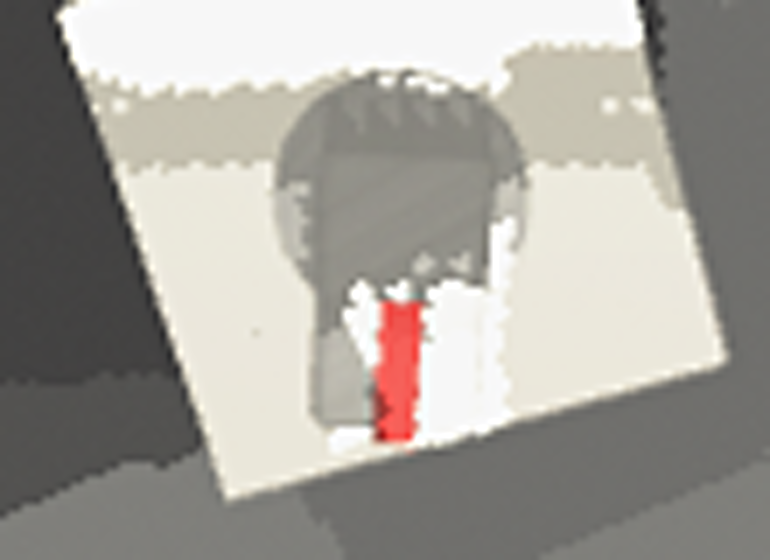

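```bash
python3 - <<'E'
from h import *
for n in ("wrist","top"):
    d=cam(n);im=d["image"].astype(int)
    m=((im[...,2]>140)&(im[...,1]<110)&(im[...,0]<110)).astype(np.uint8)
    k,l,st,c=cv2.connectedComponentsWithStats(m)
    for i in range(1,k):
        if 4<st[i,4]<400:
            v,u=np.nonzero(l==i); P=np.array([atz(d,(a,b),.136)[:2] for a,b in zip(u,v)])
            w=np.linalg.svd(P-P.mean(0))[2][0]; w*=np.sign(w[0]); e=(P-P.mean(0))@w
            print(n,st[i],P.mean(0),"yaw",np.arctan2(w[1],w[0]),"len",np.ptp(e))
go([.5435,-.2107,.1005])
E
```

```text
wrist [253 198   8  20 102] [ 0.5505 -0.2166] yaw -0.5278460288971029 len 0.016693367628134358
top [325 241  22  22 373] [ 0.4299 -0.1796] yaw -1.048165679680798 len 0.0417210444036291
t 3.45 p [ 0.5433 -0.2113  0.2266] x yaw 2.6872758049708376 z [-0.0002  0.0003 -1.    ] q [ 0.7539  0.4546 -0.6772  1.6371  0.3048  1.1584  1.1193]
tool delta [0.     0.0006 0.1261] turn None
```

The wrist and top measurements agree to within 1 mm, and the yaw is about -0.5. I'm descending to grasp.

In the tool's units: 0.025 m is 0.5, 0.05 rad / 1.5708 = 0.0318.

Request:
hand_motion(
  offsets=[
    [[0, 0, 0.5], 0.0318, 1],
    [[0, 0, 0.5], 0, 1],
    [[0, 0, 0.5], 0, 1],
    [[0, 0, 0.5], 0, 1],
    [[0, 0, 0.5], 0, 1],
    [[0, 0, 0], 0, 1],
  ],
  force=45,
)

```text
clock: 4.05
position: [0.5411, -0.2108, 0.0988]
ee_rot: [-0.78, -3.037, -0.0]
force: [-0.0, 0.1, 0.1]
width: 1.001
gripper_force: 0.0
```

Request:
hand_motion(
  offsets=[
    [[0, 0, 0], 0, 0],
    [[0, 0, 0], 0, 0],
    [[0, 0, 0], 0, 0],
    [[0, 0, 0], 0, 0],
    [[0, 0, 0], 0, 0],
    [[0, 0, 0], 0, 0],
    [[0, 0, 0], 0, 0],
    [[0, 0, 0], 0, 0],
  ],
  force=45,
)

```text
clock: 4.85
position: [0.5434, -0.2112, 0.1017]
ee_rot: [-0.777, -3.044, 0.0]
force: [0.4, -1.1, 0.6]
width: 0.351
gripper_force: 0.0
```

```bash
python3 -c "
from h import *
where();print(monitor.observe()['ft_torque'])"
```

```text
t 4.85 p [ 0.5434 -0.2112  0.1017] x yaw 2.6416899597069836 z [-0. -0. -1.] q [ 0.7011  0.5777 -0.6094  1.7805  0.4065  0.9118  0.9851]
[ 0.098  -0.1609 -0.009 ]
```

Request:
hand_motion(
  offsets=[
    [[0, 0, 0], 0, 0],
    [[0, 0, 0], 0, 0],
    [[0, 0, 0], 0, 0],
    [[0, 0, 0], 0, 0],
    [[0, 0, 0], 0, 0],
  ],
  force=45,
)

```text
clock: 5.35
position: [0.5434, -0.2111, 0.1017]
ee_rot: [-0.777, -3.044, -0.0]
force: [0.3, -0.0, -0.8]
width: 0.213
gripper_force: 45.0
```

Request:
hand_motion(
  offsets=[
    [[0, 0, -0.2], 0, 0],
    [[0, 0, -0.4], 0, 0],
    [[0, 0, -0.6], 0, 0],
    [[0, 0, -0.8], 0, 0],
    [[0, 0, -0.8], 0, 0],
    [[0, 0, -0.8], 0, 0],
    [[0, 0, -0.6], 0, 0],
    [[0, 0, 0], 0, 0],
  ],
)

```text
clock: 6.15
position: [0.5452, -0.2108, 0.3168]
ee_rot: [0.775, 3.037, -0.001]
force: [0.6, 0.1, -4.0]
width: 0.212
gripper_force: 45.0
```

```bash
python3 -c "
from h import *
where();d=cam('wrist');cv2.imwrite('pics/w2.png',d['image'])
s=cam('scene');cv2.imwrite('pics/s2.png',s['image'])
print(proj(s,[.5433,-.2113,.33]),proj(s,[.5433,-.2113,.2]))"
```

```text
t 6.15 p [ 0.5452 -0.2108  0.3168] x yaw 2.6420381096712644 z [ 0.0069 -0.0022 -1.    ] q [ 0.7584  0.3888 -0.686   1.4994  0.251   1.3352  1.1233]
[148.4926  93.6084] [163.3668 156.0872]
```

```bash
python3 -c "
from h import *
go([.5587,.1736,.316],2.352)"
```

```text
t 6.25 p [ 0.5432 -0.211   0.312 ] x yaw 2.64180955084348 z [ 0.0004 -0.0004 -1.    ] q [ 0.7582  0.3924 -0.6844  1.5061  0.2518  1.3322  1.1226]
tool delta [ 0.1707  0.345  -0.0042] turn 0.28980955084348015
```

View pics/w2.png

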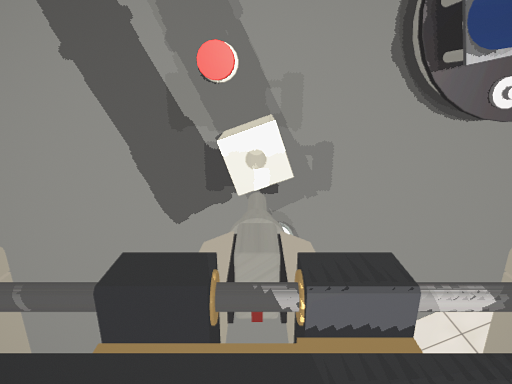

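The spindle is gripped cleanly, with the head between the pads at (258,265), the nose near (256,197), and the stand's bore empty. Next I'm moving over the bush.

In the tool's units: 0.0288 m is 0.576, 0.0142 m is 0.284.

Request:
hand_motion(
  offsets=[
    [[0.284, 0.576, 0], 0, 0],
    [[0.284, 0.576, 0], 0, 0],
    [[0.284, 0.576, 0], 0, 0],
    [[0.284, 0.576, 0], 0, 0],
    [[0.284, 0.576, 0], 0, 0],
    [[0.284, 0.576, 0], 0, 0],
    [[0.284, 0.576, 0], 0, 0],
    [[0.284, 0.576, 0], 0, 0],
    [[0.284, 0.576, 0], 0, 0],
    [[0.284, 0.576, 0], 0, 0],
  ],
)

```text
clock: 7.25
position: [0.5557, 0.1103, 0.3097]
ee_rot: [-0.776, -3.041, 0.003]
force: [1.6, -0.0, -3.7]
width: 0.212
gripper_force: 45.0
```

Request:
hand_motion(
  offsets=[
    [[0.284, 0.576, 0], 0, 0],
    [[0.284, 0.576, 0], 0, 0],
    [[0, 0, 0], 0.0923, 0],
    [[0, 0, 0], 0.0923, 0],
    [[0, 0, 0], 0, 0],
    [[0, 0, 0], 0, 0],
  ],
)

```text
clock: 7.85
position: [0.5589, 0.1734, 0.3104]
ee_rot: [-1.202, -2.901, 0.003]
force: [-1.5, 0.7, -3.7]
width: 0.216
gripper_force: 45.0
```

```bash
python3 - <<'E'
from h import *
where();w=cam('wrist');s=cam('scene');t=cam('top')
np.save('pics/cams.npy',np.array([w['cam_to_world'],s['cam_to_world'],t['cam_to_world']]))
def c(d,x,y,ww,h,k,n):
    cv2.imwrite(n,d["image"]); return cv2.resize(d["image"][y:y+h,x:x+ww],None,fx=k,fy=k,interpolation=cv2.INTER_CUBIC)
o=np.zeros((600,800,3),np.uint8)
a=c(s,315,60,80,120,5,"pics/s3.png");b=c(w,190,90,130,195,3,"pics/w3.png");
o[:,:400]=a;o[:585,400:790]=b;cv2.imwrite("pics/c3.png",o)
p=monitor.observe()["position"]
for X in ([p[0],p[1],p[2]-.0877],[.5587,.1736,.162]): print("scene",proj(s,np.array(X)),"wrist",proj(w,np.array(X)))
E
```

```text
t 7.85 p [0.5589 0.1734 0.3104] x yaw 2.355960353821912 z [-0.0021 -0.0011 -1.    ] q [ 0.1013  0.406  -0.7121  1.4987  0.2681  1.339   0.1524]
scene [358.3671 126.9088] wrist [259.2604 198.7757]
scene [353.2494 151.8012] wrist [258.6185 177.8894]
```

View pics/c3.png

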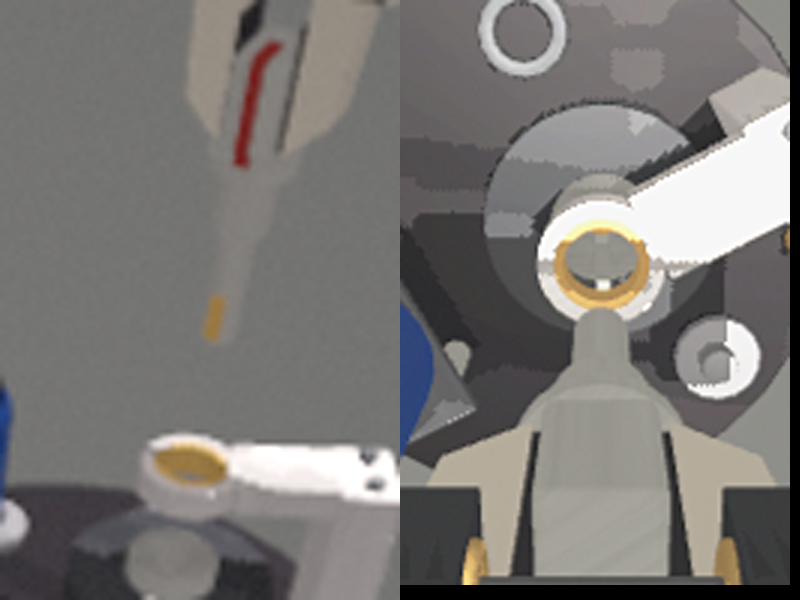

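In the scene view the nose is at about (359.5,127.5) and the bush at (353,153). In the wrist view the nose is at (256.7,194) and the bush at (257.3,178). Alignment is close, so I'll bring the nose just to the bush face and compare the two there, where there is no parallax.

Request:
hand_motion(
  offsets=[
    [[0, 0, 0.31], 0, 0],
    [[0, 0, 0.31], 0, 0],
    [[0, 0, 0.31], 0, 0],
    [[0, 0, 0.31], 0, 0],
    [[0, 0, 0], 0, 0],
    [[0, 0, 0], 0, 0],
  ],
)

```text
clock: 8.6
position: [0.5595, 0.1737, 0.2499]
ee_rot: [-1.208, -2.9, 0.0]
force: [0.1, -0.2, -2.4]
width: 0.215
gripper_force: 45.0
```

```bash
python3 - <<'E'
from h import *
where();w=cam('wrist');s=cam('scene')
def c(d,x,y,ww,h,k,n):
    cv2.imwrite(n,d["image"]); return cv2.resize(d["image"][y:y+h,x:x+ww],None,fx=k,fy=k,interpolation=cv2.INTER_CUBIC)
o=np.zeros((600,800,3),np.uint8)
a=c(s,330,115,50,75,8,"pics/s4.png");b=c(w,215,130,80,120,5,"pics/w4.png");
o[:,:400]=a;o[:,400:]=b;cv2.imwrite("pics/c4.png",o)
p=monitor.observe()["position"]
for X in ([p[0],p[1],p[2]-.0877],[.5587,.1736,.162]): print("scene",proj(s,np.array(X)),"wrist",proj(w,np.array(X)))
E
```

```text
t 8.6 p [0.5595 0.1737 0.2499] x yaw 2.3523808827405372 z [-0.0004  0.     -1.    ] q [ 0.0961  0.4456 -0.7014  1.5955  0.3013  1.212   0.1176]
scene [353.7879 151.7171] wrist [259.3971 198.396 ]
scene [353.2494 151.8012] wrist [257.8317 197.3855]
```

View pics/c4.png

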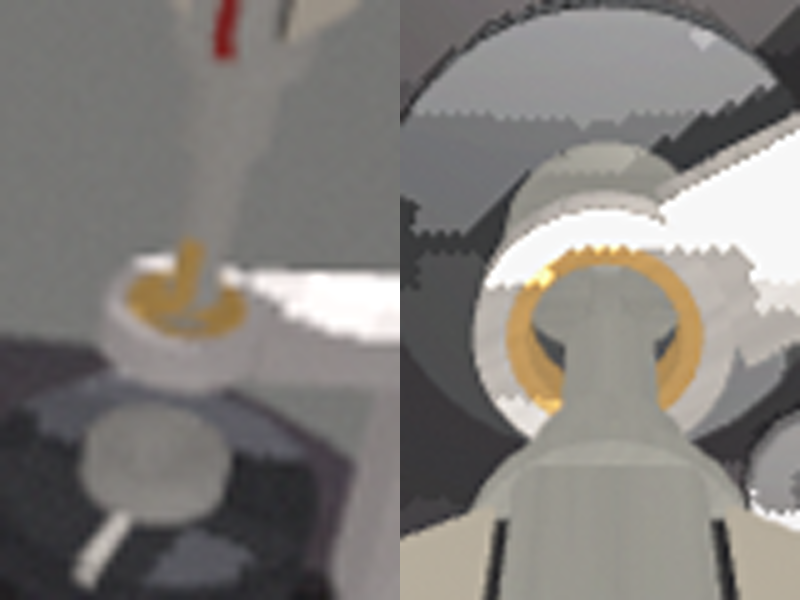

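```bash
python3 - <<'E'
from h import *
s=cam('scene');st,M=where();p=st["position"];f=lambda X:((proj(s,np.array(X))-[330,115])*8)
n=p-[0,0,.0877];x=-M[:,0];z=np.array([0,0,1.])
print("nose",f(n),"key low",f(n+.0105*x+.006*z),"key top",f(n+.0105*x+.024*z),"axis24",f(n+.024*z),"collar red",f(n+.017*x+.076*z), f(n+.017*x+.082*z))
c=s["cam_to_world"][:3,0];lat=np.array([c[0],c[1],0]);lat/=np.linalg.norm(lat)
for h in (.02,.04,.06):print(h,"edges",f(n+h*z-.007*lat if h<.046 else n+h*z-.011*lat),f(n+h*z+.007*lat if h<.046 else n+h*z+.011*lat))
b=np.array([.5587,.1736,.162]);th=np.linspace(0,6.28,60)
for r in (.01225,.016,.020):
    q=np.array([f(b+r*np.array([np.cos(a),np.sin(a),0])) for a in th]);print(r,q.min(0),q.max(0))
for n_ in (.112,.10): pass
im=cv2.imread("pics/s4.png").astype(int);
for y in (142,145,148): print(y,im[y,340:372].tolist())
E
```

```text
t 8.75 p [0.5599 0.1741 0.2507] x yaw 2.351981859822716 z [ 0.0014  0.0006 -1.    ] q [ 0.0958  0.4447 -0.7015  1.5947  0.3013  1.2117  0.1171]
nose [190.2867 293.7483] key low [178.0613 295.1069] key top [189.5128 237.8097] axis24 [205.6864 218.0017] collar red [214.363   73.1507] [218.6308  51.5606]
0.02 edges [175.8605 231.081 ] [230.2896 230.6289]
0.04 edges [188.6159 165.8743] [244.0515 165.4053]
0.06 edges [185.7168  98.3543] [274.4708  97.5894]
0.01225 [138.5641 267.1152] [233.6829 322.4166]
0.016 [124.0813 258.8917] [248.3305 331.1299]
0.02 [108.652  250.1867] [263.9801 340.4978]
142 [[117, 119, 118], [118, 119, 119], [116, 118, 118], [117, 119, 119], [116, 118, 118], [117, 118, 119], [116, 118, 117], [117, 118, 120], [116, 119, 118], [116, 118, 118], [114, 118, 117], [117, 120, 121], [116, 119, 122], [120, 124, 127], [122, 125, 129], [128, 130, 132], [126, 129, 133], [125, 130, 133], [124, 126, 130], [122, 124, 126], [116, 118, 119], [117, 118, 119], [114, 116, 117], [115, 117, 119], [117, 119, 119], [116, 118, 118], [115, 117, 118], [116, 118, 118], [113, 116, 115], [115, 1
[... 436 characters left out ...]
, [117, 118, 119], [117, 118, 119], [115, 117, 117], [114, 117, 117], [117, 118, 118], [116, 117, 118], [114, 117, 115], [117, 118, 118], [115, 118, 118]]
148 [[115, 117, 117], [116, 118, 119], [118, 119, 119], [116, 118, 119], [119, 120, 122], [126, 127, 131], [142, 143, 148], [168, 170, 177], [184, 186, 195], [191, 198, 210], [190, 203, 216], [158, 178, 197], [78, 123, 151], [69, 124, 154], [82, 124, 149], [115, 130, 138], [128, 131, 135], [145, 147, 152], [172, 175, 180], [156, 158, 162], [116, 117, 118], [127, 129, 130], [143, 145, 148], [142, 146, 147], [143, 146, 149], [136, 137, 141], [116, 118, 119], [115, 117, 118], [116, 118, 120], [116, 119, 119], [117, 118, 118], [116, 118, 119]]
```

The wrist view shows the brass ring centre at crop (605,341) and the shank at (611,…), so the spindle is about 0.8 mm too far along tool +y. In the scene view the ring is centred at crop x=184.5 and the spindle is about 2 mm to its right. I'll refine this numerically.

```bash
python3 - <<'E'
from h import *
im=cv2.imread("pics/w4.png").astype(int)
print("col256", [(y,im[y,255:258].mean(0).astype(int).tolist()) for y in range(176,210)])
for y in (186,192,198): 
    print(y,[(x,*im[y,x]) for x in range(234,278)])
E
```

```text
col256 [(176, [247, 247, 247]), (177, [249, 248, 248]), (178, [252, 250, 248]), (179, [174, 224, 239]), (180, [97, 166, 210]), (181, [91, 150, 191]), (182, [98, 152, 188]), (183, [151, 161, 167]), (184, [148, 155, 156]), (185, [140, 148, 150]), (186, [137, 145, 147]), (187, [137, 145, 147]), (188, [139, 145, 148]), (189, [139, 147, 149]), (190, [141, 148, 150]), (191, [141, 148, 149]), (192, [142, 150, 151]), (193, [143, 151, 153]), (194, [143, 152, 154]), (195, [144, 152, 154]), (196, [144, 152, 154]), (197, [144, 152, 154]), (198, [144, 151, 154]), (199, [144, 152, 153]), (200, [144, 151, 154]), (201, [144, 152, 154]), (202, [143, 151, 153]), (203, [144, 152, 154]), (204, [143, 152, 154]), (205, [143, 152, 153]), (206, [144, 152, 154]), (207, [144, 151, 154]), (208, [143, 150, 152]), (209, [141, 149, 151])]
186 [(234, np.int64(245), np.int64(248), np.int64(249)), (235, np.int64(219), np.int64(224), np.int64(230)), (236, np.int64(254), np.int64(253), np.int64(252)), (237, np.int64(243), np.int64(246), np.int64(248)), (238, np.int64(219), np.int64(224), np.int64(227)), (239, np.int64
[... 5860 characters left out ...]
(141), np.int64(150), np.int64(151)), (265, np.int64(132), np.int64(138), np.int64(140)), (266, np.int64(98), np.int64(100), np.int64(100)), (267, np.int64(86), np.int64(84), np.int64(84)), (268, np.int64(81), np.int64(76), np.int64(74)), (269, np.int64(82), np.int64(112), np.int64(135)), (270, np.int64(85), np.int64(134), np.int64(168)), (271, np.int64(91), np.int64(146), np.int64(184)), (272, np.int64(94), np.int64(154), np.int64(193)), (273, np.int64(94), np.int64(154), np.int64(194)), (274, np.int64(92), np.int64(153), np.int64(195)), (275, np.int64(122), np.int64(159), np.int64(185)), (276, np.int64(168), np.int64(177), np.int64(184)), (277, np.int64(173), np.int64(180), np.int64(184))]
```

Offsets from both views: the spindle is about +1.8 mm in tool x and +0.5 mm in tool y from the bush axis. I'll correct that and go down to just above the hub.

In the tool's units: 0.004 m is 0.08, -0.0018 m is -0.036.

Request:
hand_motion(
  offsets=[
    [[-0.036, -0.01, 0], 0, 0],
    [[0, 0, 0.08], 0, 0],
    [[0, 0, 0.08], 0, 0],
    [[0, 0, 0.08], 0, 0],
    [[0, 0, 0.08], 0, 0],
    [[0, 0, 0], 0, 0],
  ],
)

```text
clock: 9.35
position: [0.5597, 0.1724, 0.2326]
ee_rot: [-1.207, -2.899, 0.001]
force: [-1.4, 0.7, -4.8]
width: 0.216
gripper_force: 45.0
```

Request:
hand_motion(
  offsets=[
    [[0, 0, 0.1], 0, 0],
    [[0, 0, 0.1], 0, 0],
    [[0, 0, 0.1], 0, 0],
    [[0, 0, 0.1], 0, 0],
    [[0, 0, 0.1], 0, 0],
    [[0, 0, 0], 0, 0],
    [[0, 0, 0], 0, 0],
  ],
)

```text
clock: 10.05
position: [0.5607, 0.1714, 0.2085]
ee_rot: [1.21, 2.899, -0.001]
force: [0.4, 0.8, -3.7]
width: 0.212
gripper_force: 45.0
```

```bash
python3 -c "
from h import *
where();print(monitor.observe()['ft_torque'],monitor.observe()['force'])"
```

```text
t 10.05 p [0.5607 0.1714 0.2085] x yaw 2.3509442817558113 z [ 0.0001 -0.0009 -1.    ] q [ 0.0892  0.4799 -0.6875  1.6522  0.3309  1.1292  0.094 ]
[-0.0448 -0.1304 -0.0307] [ 0.3849  0.7558 -3.7115]
```

In the tool's units: 0.003 m is 0.06.

Request:
hand_motion(
  offsets=[
    [[0, 0, 0.06], 0, 0],
    [[0, 0, 0.06], 0, 0],
    [[0, 0, 0.06], 0, 0],
    [[0, 0, 0], 0, 0],
    [[0, 0, 0], 0, 0],
  ],
)

```text
clock: 10.55
position: [0.5602, 0.1723, 0.1996]
ee_rot: [-1.208, -2.9, 0.0]
force: [-0.2, -0.1, -3.2]
width: 0.216
gripper_force: 45.0
```

Request:
hand_motion(
  offsets=[
    [[0, 0, 0.04], 0, 0],
    [[0, 0, 0.04], 0, 0],
    [[0, 0, 0.04], 0, 0],
    [[0, 0, 0], 0, 0],
    [[0, 0, 0], 0, 0],
  ],
)

```text
clock: 11.05
position: [0.5596, 0.1729, 0.1936]
ee_rot: [-1.207, -2.899, -0.0]
force: [-5.3, 3.3, -1.0]
width: 0.218
gripper_force: 45.0
```

```bash
python3 -c "
from h import *
where();print(monitor.observe()['ft_torque'],monitor.observe()['force'])"
```

```text
t 11.05 p [0.5596 0.1729 0.1936] x yaw 2.352566644921093 z [-0.0012  0.0005 -1.    ] q [ 0.0843  0.4932 -0.6837  1.6721  0.341   1.0998  0.0837]
[ 0.7819  1.0829 -0.0394] [-5.2764  3.3329 -0.9834]
```

There's a lateral load of about 6 N along tool +x, so I'm easing 0.8 mm that way before pressing further.

In the tool's units: 0.0008 m is 0.016.

Request:
hand_motion(
  offsets=[
    [[0.016, 0, 0], 0, 0],
    [[0, 0, 0], 0, 0],
  ],
)

```text
clock: 11.25
position: [0.5595, 0.1729, 0.1936]
ee_rot: [-1.208, -2.899, 0.0]
force: [-4.6, 2.1, -1.0]
width: 0.22
gripper_force: 45.0
```

Request:
hand_motion(
  offsets=[
    [[0, 0, 0.02], 0, 0],
    [[0, 0, 0.02], 0, 0],
    [[0, 0, 0], 0, 0],
    [[0, 0, 0], 0, 0],
  ],
)

```text
clock: 11.65
position: [0.5596, 0.1729, 0.1915]
ee_rot: [-1.208, -2.899, 0.0]
force: [-4.5, 2.2, -2.7]
width: 0.217
gripper_force: 45.0
```

```bash
python3 -c "
from h import *
where();print(monitor.observe()['ft_torque'],monitor.observe()['force'])"
```

```text
t 11.65 p [0.5596 0.1729 0.1915] x yaw 2.3518990268729736 z [-0.0006  0.0001 -1.    ] q [ 0.0831  0.4947 -0.6825  1.6753  0.3431  1.0951  0.081 ]
[ 0.7146  0.9918 -0.0007] [-4.4911  2.2045 -2.7035]
```

In the tool's units: 0.001 m is 0.02, 0.0003 m is 0.006.

Request:
hand_motion(
  offsets=[
    [[0.02, 0.006, 0.02], 0, 0],
    [[0, 0, 0.02], 0, 0],
    [[0, 0, 0.02], 0, 0],
    [[0, 0, 0], 0, 0],
    [[0, 0, 0], 0, 0],
  ],
)

```text
clock: 12.15
position: [0.5595, 0.1732, 0.1885]
ee_rot: [1.209, 2.899, -0.001]
force: [-1.3, -0.3, -4.2]
width: 0.217
gripper_force: 45.0
```

```bash
python3 -c "
from h import *
where();print(monitor.observe()['ft_torque'],monitor.observe()['force'])"
```

```text
t 12.15 p [0.5595 0.1732 0.1885] x yaw 2.3513096569365572 z [-0.     -0.0005 -1.    ] q [ 0.0809  0.4972 -0.6808  1.6794  0.3461  1.089   0.077 ]
[-0.0387  0.4492 -0.0026] [-1.2514 -0.3477 -4.2101]
```

The spindle is sliding freely past the key's depth, so the key appears to be in the keyway. Continuing down towards the pad.

In the tool's units: 0.002 m is 0.04, 0.001 m is 0.02.

Request:
hand_motion(
  offsets=[
    [[0, 0, 0.04], 0, 0],
    [[0, 0, 0.04], 0, 0],
    [[0, 0, 0.04], 0, 0],
    [[0, 0, 0.02], 0, 0],
    [[0, 0, 0], 0, 0],
    [[0, 0, 0], 0, 0],
  ],
)

```text
clock: 12.75
position: [0.5594, 0.1736, 0.1816]
ee_rot: [-1.209, -2.9, 0.0]
force: [-2.1, -0.3, -3.9]
width: 0.215
gripper_force: 45.0
```

```bash
python3 -c "
from h import *
where();print(monitor.observe()['ft_torque'],monitor.observe()['force'])"
```

```text
t 12.75 p [0.5594 0.1736 0.1816] x yaw 2.3516726390403053 z [-0.     -0.0001 -1.    ] q [ 0.0784  0.5038 -0.6783  1.6878  0.3516  1.0752  0.072 ]
[ 0.0289  0.2985 -0.0268] [-2.1071 -0.3165 -3.9373]
```

Careful with the scale: shifts go in shares of 50 mm and turns go in shares of 90 degrees. That gives: 0.0015 m is 0.03, 0.001 m is 0.02.

Request:
hand_motion(
  offsets=[
    [[0.006, 0, 0.03], 0, 0],
    [[0, 0, 0.03], 0, 0],
    [[0, 0, 0.02], 0, 0],
    [[0, 0, 0], 0, 0],
    [[0, 0, 0], 0, 0],
  ],
)

```text
clock: 13.25
position: [0.5593, 0.174, 0.1782]
ee_rot: [1.208, 2.899, 0.001]
force: [-3.4, -0.4, 5.7]
width: 0.217
gripper_force: 45.0
```

Request:
hand_motion(
  offsets=[
    [[0, 0, 0.02], 0, 0],
    [[0, 0, 0.02], 0, 0],
    [[0, 0, 0.02], 0, 0],
    [[0, 0, 0], 0, 0],
    [[0, 0, 0], 0, 0],
  ],
)

```text
clock: 13.75
position: [0.5594, 0.1741, 0.1753]
ee_rot: [1.209, 2.899, 0.001]
force: [-4.2, -2.2, 5.7]
width: 0.216
gripper_force: 45.0
```

Request:
hand_motion(
  offsets=[
    [[0, 0, 0.02], 0, 0],
    [[0, 0, 0.02], 0, 0],
    [[0, 0, 0], 0, 0],
    [[0, 0, 0], 0, 0],
    [[0, 0, 0], 0, 0],
  ],
)

```text
clock: 14.25
position: [0.5594, 0.1741, 0.1737]
ee_rot: [1.208, 2.899, 0.001]
force: [-3.6, -2.0, 10.5]
width: 0.216
gripper_force: 45.0
```

```bash
python3 -c "
from h import *
where();print(monitor.observe()['ft_torque'],monitor.observe()['force'])"
```

```text
t 14.25 p [0.5594 0.1741 0.1737] x yaw 2.3516751411428776 z [ 0.0011  0.     -1.    ] q [ 0.0751  0.5111 -0.675   1.6979  0.3589  1.0586  0.0649]
[-0.4878  1.1488  0.0121] [-3.609  -1.9943 10.4663]
```

The pad met at the expected height and the spring force is rising. I'm easing the side load and pressing on to the stop.

In the tool's units: 0.001 m is 0.02, -0.0007 m is -0.014.

Request:
hand_motion(
  offsets=[
    [[0, -0.014, 0.01], 0, 0],
    [[0, 0, 0.02], 0, 0],
    [[0, 0, 0.02], 0, 0],
    [[0, 0, 0], 0, 0],
    [[0, 0, 0], 0, 0],
  ],
)

```text
clock: 14.75
position: [0.5594, 0.174, 0.1736]
ee_rot: [1.208, 2.897, 0.002]
force: [-10.5, -4.9, 30.9]
width: 0.212
gripper_force: 45.0
```

```bash
python3 -c "
from h import *
where();print(monitor.observe()['ft_torque'],monitor.observe()['force'])"
```

```text
t 14.75 p [0.5594 0.174  0.1736] x yaw 2.351533741857614 z [ 0.0034  0.0002 -1.    ] q [ 0.0755  0.5099 -0.6754  1.7002  0.3602  1.0556  0.0635]
[-1.27    2.5989  0.0014] [-10.5215  -4.8669  30.9216]
```

Request:
hand_motion(
  offsets=[
    [[0, 0, 0.02], 0, 0],
    [[0, 0, 0.02], 0, 0],
    [[0, 0, 0], 0, 0],
    [[0, 0, 0], 0, 0],
  ],
)

```text
clock: 15.15
position: [0.5595, 0.1741, 0.1735]
ee_rot: [1.207, 2.895, 0.002]
force: [-16.7, -9.2, 48.3]
width: 0.214
gripper_force: 45.1
```

```bash
python3 -c "
from h import *
where();print(monitor.observe()['ft_torque'],monitor.observe()['force'])
w=cam('wrist');s=cam('scene');o=np.zeros((600,800,3),np.uint8)
f=lambda d,x,y,ww,h,k:cv2.resize(d['image'][y:y+h,x:x+ww],None,fx=k,fy=k,interpolation=cv2.INTER_CUBIC)
o[:,:400]=f(s,330,100,50,75,8);o[:,400:]=f(w,195,130,133,200,3)[:600,:399].repeat(1,0) if 0 else cv2.resize(w['image'][130:330,190:323],(400,600))
cv2.imwrite('pics/c5.png',o)"
```

```text
t 15.15 p [0.5595 0.1741 0.1735] x yaw 2.351478553890114 z [ 0.0048 -0.0005 -1.    ] q [ 0.0749  0.5095 -0.6753  1.7011  0.3615  1.0544  0.0621]
[-2.1125  3.9913 -0.003 ] [-16.6929  -9.1917  48.3287]
```

View pics/c5.png

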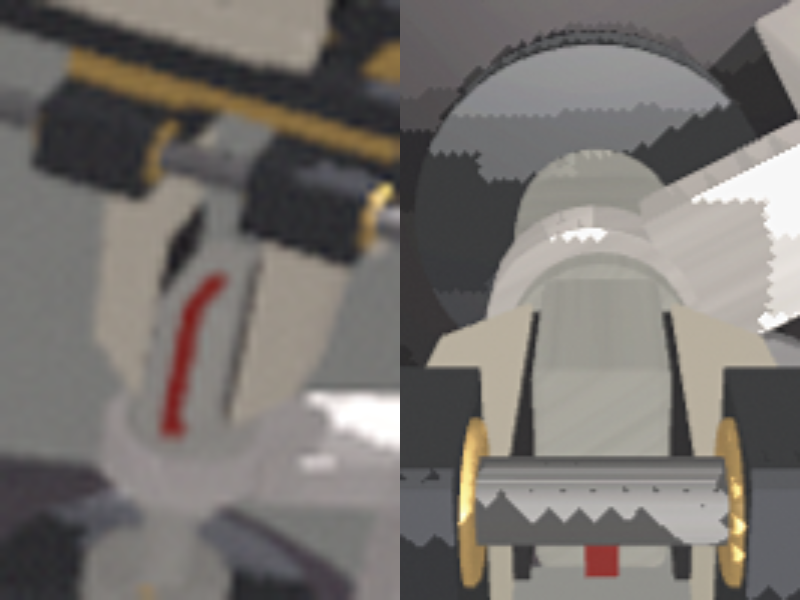

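The picture shows the collar flush on the white eye at (185,450), with no journal visible and the head still firmly gripped. The height stopped at the predicted 0.1736 m while the force rose, so it's home. I'll relax the push to a moderate value and check that it holds.

In the tool's units: -0.001 m is -0.02.

Request:
hand_motion(
  offsets=[
    [[0, 0, -0.02], 0, 0],
    [[0, 0, -0.02], 0, 0],
    [[0, 0, 0], 0, 0],
    [[0, 0, 0], 0, 0],
    [[0, 0, 0], 0, 0],
    [[0, 0, 0], 0, 0],
    [[0, 0, 0], 0, 0],
  ],
)

```text
clock: 15.95
position: [0.5594, 0.174, 0.1736]
ee_rot: [1.208, 2.897, 0.002]
force: [-10.0, -4.9, 29.8]
width: 0.216
gripper_force: 45.0
```

Request:
hand_motion(
  offsets=[
    [[0, 0, 0], 0, 0],
    [[0, 0, 0], 0, 0],
    [[0, 0, 0], 0, 0],
    [[0, 0, 0], 0, 0],
    [[0, 0, 0], 0, 0],
    [[0, 0, 0], 0, 0],
  ],
)

```text
clock: 16.55
position: [0.5594, 0.174, 0.1735]
ee_rot: [1.208, 2.897, 0.002]
force: [-10.0, -4.9, 31.2]
width: 0.216
gripper_force: 45.0
```

```bash
python3 -c "
from h import *
where();print(monitor.observe()['ft_torque'],monitor.observe()['force'])"
```

```text
t 16.55 p [0.5594 0.174  0.1735] x yaw 2.3516339173516383 z [ 0.0036  0.0001 -1.    ] q [ 0.0754  0.5099 -0.6753  1.7002  0.3603  1.0555  0.0636]
[-1.3107  2.5115  0.025 ] [-9.9506 -4.9498 31.1703]
```

```bash
python3 -c "
from cell import arm, eyes, workorder, monitor
print(workorder.sign_off())"
```

```text
the job is handed in; nothing more can be done
None
```

The spindle is in the hub with its key in the keyway and its collar fully down on the bush, still gripped at the head and held home with about 31 N; I handed the job in at about 16.6 s, and the beaker, jar and clamp ring were never approached.

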